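# Fit the chopping blade in the food processor

## Robot

A 6-joint arm with a two-finger parallel gripper is mounted at the origin on the work surface. World frame = base frame: x ahead of the robot, y to its left, z up, the work surface at z = 0. Lengths are in m, angles in degrees, forces in N, time in s.
With the tool pointing down it reaches from about 0.4 to 0.825 m from the base axis. Payload 7 kg.
Tool frame: the origin (TCP) lies midway between the tips of the shut fingers; the grasp point (between the pads) lies 19 mm behind it; z points along the fingers, y is the line along which they close (so a half turn about z gives the same grasp; the last joint's range is limited). The gripper opens to 88 mm and grips with 3 to 60 N. Pads are 19 mm wide; open, the fingers measure 130 mm over their backs; the gripper's body (78 mm by 193 mm) begins 47 mm behind the grasp point.
Start: joints at [-56.201, 20.546, 0.682, 0, -70.136, -16.507], TCP at [0.201, -0.644, 0.197] pointing down, gripper open.
Joint ranges: [-176.03, 176.03], [-82.01, 121.73], [-58.28, 71.71], [-173.87, 95.51], [-174.79, -0.11], [-173.66, 173.66]. Speed limits (degrees/s): [136.94, 136.94, 172.46, 180, 180, 180].

## Interface

Orientations are given as a 3x3 rotation matrix whose columns are the frame's x, y, z axes.
In Python, from rig import robot gives the robot as it stands. Calls block until the motion is done:
- robot.goto(position, orientation): joint-space move of the TCP to a pose.
- robot.servo_line(position, ori=None, speed=0.15): straight line of the TCP; ori=None keeps the orientation; speed is the mean speed in m/s.
- robot.movej(angles): joint-space move.
- robot.move_gripper(opening): opening from 0.0 (shut) to 1.0 (fully open); the grip force is fixed at half the most; returns when the fingers have stopped.
- robot.dwell(seconds).
- robot.ik(position, orientation): joint angles nearest the present ones, or None.
- robot.grab_frame(name): name is "scene" or "top"; returns (picture, depth): 384x512x3 uint8, red, green, blue; 384x512 float32, m along the optical axis (not along the pixel's ray), 0 where there is no reading.
- robot.camera_info(name): a dict with "vfov" (degrees; the focal length in pixels is half the picture's height over the tangent of half this angle, whatever the lens; pixels are square), "cx", "cy" (the principal point, pixels), "view" (4x4, takes a point from world to camera coordinates). Camera axes: x right, y down, z forward; pixel columns grow to the right and rows downward; lengths in m; the calibration is good to about 2 mm. A picture is of the moment at which its call begins. camera_info takes no time and is no camera call.
A pose or a line that the arm cannot do raises robot.Unreachable and nothing moves.
- robot.job_done(): hands the job in; it is judged then, once.
Readings, each from a call of its own:
- robot.read_t(): time.
- robot.read_qpos(): joint angles.
- robot.read_qvel(): joint speeds.
- robot.read_effort(): joint torques, N m.
- robot.read_position(): TCP position.
- robot.read_tcp_rot(): TCP orientation.
- robot.read_force(): force on the tool from outside, world axes, zero at the start.
- robot.read_ft_torque(): the same for the moment, N m.
- robot.read_grip_width(): opening from 0.0 (shut) to 1.0 (fully open).
- robot.read_finger_force(): force on a finger pad.
Only numpy, scipy, OpenCV 4.12 (cv2) and the standard library are available. Lean on these libraries where they do the work, as an engineer would, in place of code of your own. Each camera call takes 0.05 s, during which the arm holds its last target. There are 200 camera calls.

## Task

Get the food processor ready for chopping relish: lift the loose lid off the bowl by its feed tube and lay it flat, tube up, on the wooden board without dropping it. Then take the chopping blade by its knob, lower it over the drive spindle in the bowl, turn it until the teeth mesh and push it fully home, so that the hub sits down on the spindle's collar; let go of it. Leave the jars, the funnel and the pusher where they stand, and do not drop or throw the blade.

Things in the scene. Friction and masses are not known exactly. Their poses are not given: they have to be found in the camera images.
- machine: White food processor, fixed. Origin on the table under the bowl's axis, x towards its motor tower, z up. Platform 50 mm high, 215 wide, from x = -115 to 235 mm. The motor tower stands behind the bowl: x from 110 to 235, 190 wide, 211 mm high, with a dial on its -y side. The bowl's handle sticks out to x = -147 mm at z = 69 to 157.
- bowl_rim (a point): Centre of the mouth of the clear round bowl that is fixed on the processor: outside diameter 186, inside 178 mm. The rim lies 175 mm above the table, the inner floor 115 mm below it.
- spindle (a joint): Angle of the drive spindle that stands upright on the bowl's axis (rad, counter-clockwise from above; 0: its x axis along the machine's). It starts at a different angle each time; it takes about 0.25 N m to turn it and it stays where it is left.
- spindle_seat (a point): Centre of the top of the spindle's grey collar (48 mm wide), 66 mm above the table; turns with the spindle. The blade's hub comes to rest here. Four orange teeth along the spindle's +x, +y, -x, -y axes, 8 mm wide, reach 16 mm from the axis, from z = 0 to flat tops at z = 34 mm, on a 20 mm core. Two sprung balls between them at z = 14 hold the blade: its last 18 mm need a push of 5 to 10 N.
- spindle_tip (a point): Cone tip of the steel spindle, 62 mm above the collar. Smooth pilot above the teeth: 20 mm in diameter (as the core) from z = 34 to 50 mm over the collar, then a cone to the tip, 6 mm wide.
- blade: Chopping blade, 190 g, in the tray. Origin at the centre of its hub's underside, z up. Hub 49 mm wide to z = 71. Two knives, towards +x at z = 10 and -x at z = 30 mm, sweeping counter-clockwise, within 75 mm of the axis. Bore open below; from z = 0 to 34 four inner teeth, 8 mm wide, reach in to 11.5 mm from the axis, at 45 degrees between its x and y axes; above, a 23 mm bush for the pilot.
- blade_knob (a point): Top of the blade, 125 mm above its origin, on its axis: a round ribbed knob, 36 mm in diameter, 47 mm high. Blade and spindle mesh when the blade's x axis lies along the spindle's or a multiple of 90 degrees from it, within about 6 degrees, with 1.5 mm of play sideways; else the hub stops on top of the teeth, 34 mm too high.
- lid: Clear lid of the processor, 240 g, lying loosely (not locked) on the bowl. Origin at the centre of its skirt's lower edge, z up; on the bowl the skirt reaches 12 mm below the rim. Outside diameter 204 mm, top face at z = 38 mm.
- lid_tube (a point): Centre of the mouth of the lid's feed tube, in the lid's frame at x = -42, y = 0, z = 112 mm. Open rectangular tube, 64 mm along the lid's x and 46 mm along its y outside, 74 mm high above the lid's top face: pinch it across the 46 mm (the lid's y).
- board: Flat wooden board 240 x 240 mm, 20 mm thick, fixed on the table, clear. Origin at the centre of its underside.
- tray: Blue enamel tray 270 (x) by 240 mm (y), floor 4 mm and rim 18 mm high, fixed on the table; the blade and two small jars stand on its floor, the jars at about x = +85 mm. Origin at the centre of its underside.
- jar_carrot: Small jar of carrots, 66 mm diameter, 100 mm high, standing in the tray. Origin at the centre of its base. Leave it alone.
- jar_beet: Small jar of beetroot, 66 mm diameter, 100 mm high, standing in the tray. Origin at the centre of its base. Leave it alone.
- jar_pickle: Jar of pickles, 80 mm diameter, 125 mm high, on the table in front of the processor. Origin at the centre of its base. Leave it alone.
- jar_peach: Tall jar of peaches, 92 mm diameter, 165 mm high, at the back of the table, to one side. Origin at the centre of its base. Leave it alone.
- jar_bean: Tall jar of beans, 92 mm diameter, 165 mm high, at the back of the table, to one side. Origin at the centre of its base. Leave it alone.
- pusher: Food pusher of the feed tube, clear with a grey flange on top, 72 x 54 mm, 111 mm high, standing on the table in front. Origin at the centre of its base. Leave it alone.
- funnel: Red jar funnel, 128 mm wide mouth up, 85 mm high, standing on its 56 mm spout at the back of the table, to one side. Origin at the centre of its lower end. Leave it alone.
There are look-alikes about, which are no part of the job. What is shaped like the lid but red is not meant.

How it is judged (in metres and radians):
On the way, in this order (a step that is already met when the one before it is completed fails the run):
1. the lid lies flat, tube up, on the board, let go (x of lid in the frame of board between -0.06 and 0.06 m and y of lid in the frame of board between -0.06 and 0.06 m and z of lid in the frame of board between 0.016 and 0.024 m and angle between lid's own z axis and vertical below 0.08 rad and contact force between the fingers and lid below 0.1 N and linear speed of lid below 0.03 m/s), for 0.2 s.
2. the blade's teeth have meshed with the spindle's (z of blade in the frame of spindle_seat between -0.003 and 0.027 m and horizontal distance between blade and spindle_seat below 0.005 m), for 0.1 s.
At the end, for the whole second after the job is handed in: Blade hub on the spindle's collar, teeth meshed (within 3 mm in height, 4 mm sideways, tilt under 0.06 rad); lid flat on the board, tube up (centre within 60 mm of the board's each way, lower edge within 4 mm of its top, tilt under 0.08 rad); both at rest and let go (x of lid in the frame of board between -0.06 and 0.06 m and y of lid in the frame of board between -0.06 and 0.06 m and z of lid in the frame of board between 0.016 and 0.024 m and angle between lid's own z axis and vertical below 0.08 rad and z of blade in the frame of spindle_seat between -0.003 and 0.003 m and horizontal distance between blade and spindle_seat below 0.004 m and angle between blade's own z axis and vertical below 0.06 rad and linear speed of each of blade, lid below 0.02 m/s); the robot touches nothing.
It fails at once if the lid is dropped or thrown (falls freely faster than 0.7 m/s) (linear speed of lid above 0.7 m/s and contact force between the fingers and lid below 0.05 N).
It fails at once if the blade is dropped or thrown (falls freely faster than 0.7 m/s) (linear speed of blade above 0.7 m/s and contact force between the fingers and blade below 0.05 N).
It fails at once if a jar, the funnel or the pusher is moved more than 30 mm or tipped (distance of any of jar_carrot, jar_beet, jar_pickle, jar_peach, jar_bean, pusher, funnel from where it was at the start of the episode above 0.03 m or angle between any of jar_carrot, jar_beet, jar_pickle, jar_peach, jar_bean, pusher, funnel's own z axis and vertical above 0.35 rad).
It also fails if it takes over 69 s, if anything falls off the work surface, if the arm or the gripper's body presses on something with over 40 N, if the wrist force passes 120 N, or if a joint passes its speed limit or range.

## Working session

There is one attempt and no reset: what is moved stays moved. The work goes in short steps, each a Python script; the robot and the scene stay as the last script left them, time stands still between calls to the robot, and variables do not carry over. Pictures are saved under pics/ and viewed, at most 10 in all, crops included, and the job is handed in when it is done.

```bash
ls; mkdir -p pics; python3 - <<'E'
from rig import robot
import cv2,numpy as np
for n in("scene","top"):
    p,d=robot.grab_frame(n); np.savez(f"{n}0.npz",p=p,d=d)
    i=robot.camera_info(n); print(n,i)
    cv2.imwrite(f"pics/{n}0.png",cv2.resize(p[:,:,::-1],(800,600),interpolation=cv2.INTER_CUBIC))
E
```

```text
pics
scene {'vfov': 57.30993109659941, 'cx': 253.57800565886177, 'cy': 190.14455281272913, 'view': array([[-0.90605276,  0.42312111,  0.00607578,  0.41867861],
       [ 0.36490517,  0.7885009 , -0.4950864 , -0.08024602],
       [-0.21427226, -0.44635732, -0.8688225 ,  1.55374909],
       [ 0.        ,  0.        ,  0.        ,  1.        ]])}
top {'vfov': 46.27945728695527, 'cx': 254.54094627529847, 'cy': 192.05157042682674, 'view': array([[-0.00799916, -0.99985907, -0.01475967,  0.00709486],
       [-0.99867512,  0.00873828, -0.05071139,  0.47303604],
       [ 0.05083322,  0.01433446, -0.99860428,  1.5848625 ],
       [ 0.        ,  0.        ,  0.        ,  1.        ]])}
```

View pics/top0.png

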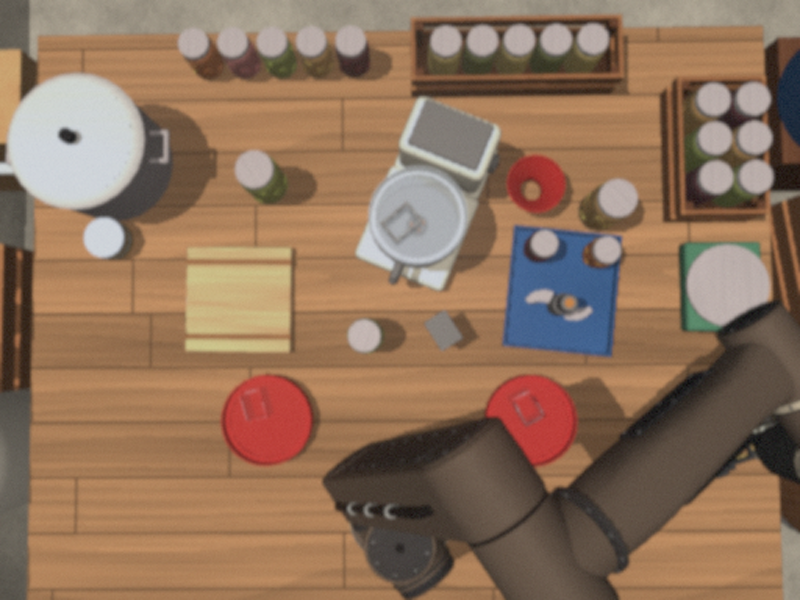

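View pics/scene0.png

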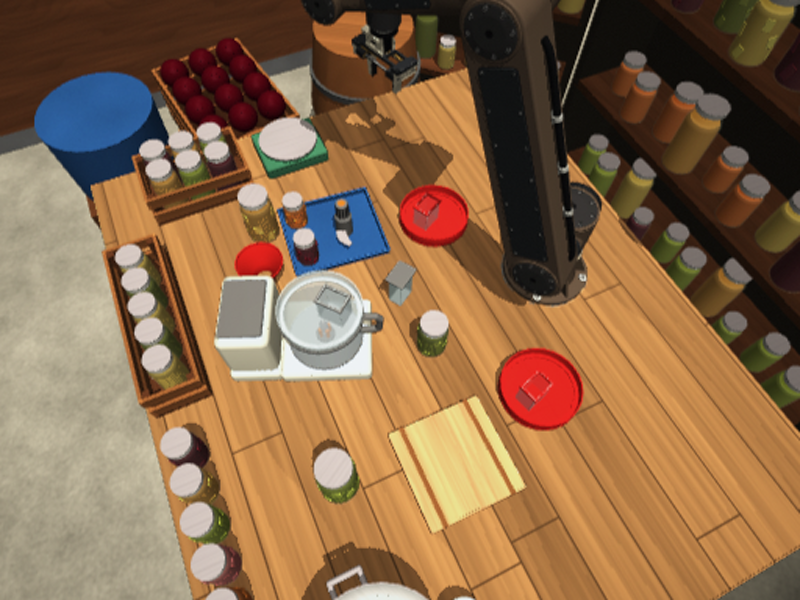

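The top view shows the lid's tube at about (402,224), the machine at (418,216), the board at (239,300) and the blade knob at (569,302), all in 800x600 pixels. I'll zoom in on these and segment them numerically.

```bash
cat >h.py <<'E'
import numpy as np,cv2
from rig import robot
def cam(n):
    i=robot.camera_info(n); return 192/np.tan(np.radians(i["vfov"]/2)),i["cx"],i["cy"],np.array(i["view"])
def ray(n,u,v,z):
    "world point on pixel ray at height z"
    f,cx,cy,V=cam(n); R,t=V[:3,:3],V[:3,3]
    o=-R.T@t; d=R.T@np.array([(u-cx)/f,(v-cy)/f,1]); return o+d*(z-o[2])/d[2]
def proj(n,P):
    f,cx,cy,V=cam(n); p=np.atleast_2d(P)@V[:3,:3].T+V[:3,3]; return p[:,:2]/p[:,2:]*f+[cx,cy]
def cloud(n,d):
    f,cx,cy,V=cam(n); v,u=np.mgrid[:384,:512]
    p=np.stack([(u-cx)/f*d,(v-cy)/f*d,d],-1)-V[:3,3]; return p@V[:3,:3]
def down(yaw):
    "tool pointing down, closing axis (tool y) along yaw rad"
    y=np.array([np.cos(yaw),np.sin(yaw),0]); z=np.array([0,0,-1.]); return np.stack([np.cross(y,z),y,z],1)
E
python3 - <<'E'
from h import *
o=[]
a=np.load("top0.npz"); p=a["p"]; d=a["d"]; W=cloud("top",d)
s=np.load("scene0.npz"); Ws=cloud("scene",s["d"])
def crop(p,x,y,w,h): return cv2.resize(p[y:y+h,x:x+w],(400,300),interpolation=cv2.INTER_CUBIC)
im=np.vstack([np.hstack([crop(p,227,100,80,60),crop(p,325,165,80,60)]),np.hstack([crop(s["p"],170,165,80,60),crop(s["p"],180,110,80,60)])])
cv2.imwrite("pics/crops.png",im[:,:,::-1])
hsv=cv2.cvtColor(p,cv2.COLOR_RGB2HSV)
def rect(m,z,nm):
    n,l,st,c=cv2.connectedComponentsWithStats(m.astype(np.uint8)); k=1+st[1:,4].argmax()
    v,u=np.where(l==k); P=np.array([ray("top",x,y,z)[:2] for x,y in zip(u,v)])
    r=cv2.minAreaRect((P*1000).astype(np.float32)); print(nm,r,st[k,4])
zz=W[:,:,2]
sub=np.zeros((384,512),bool); sub[150:232,110:196]=1
rect(sub&(zz>.01)&(zz<.04),.02,"board")
sub[:]=0; sub[140:232,318:402]=1
rect(sub&(hsv[:,:,0]>100)&(hsv[:,:,0]<125)&(hsv[:,:,1]>100),.012,"tray")
sub[:]=0; sub[60:190,220:325]=1
for nm,WW in (("top",W),("scene",Ws)):
    z=WW[:,:,2]
    m=(z>.205)&(z<.22)&(abs(WW[:,:,1])<.4)
    print(nm,"tower",m.sum())
    if m.sum(): print(cv2.minAreaRect((WW[m][:,:2]*1000).astype(np.float32)))
    m=(z>.04)&(z<.056)&(abs(WW[:,:,1]+.04)<.25)&(WW[:,:,0]>.4)
for u,v in [(267,138),(257,143),(364,193),(285,85),(150,190)]: print(u,v,W[v,u])
print("lid z hist",np.histogram(zz[110:170,235:300],bins=np.arange(0,.32,.02)))
E
```

```text
Traceback (most recent call last):
  File "h.py", line 7, in ray
    f,cx,cy,V=cam(n); R,t=V[:3,:3],V[:3,3]
              ~~~^^^
  File "h.py", line 4, in cam
    i=robot.camera_info(n); return 192/np.tan(np.radians(i["vfov"]/2)),i["cx"],i["cy"],np.array(i["view"])
ValueError: time passes only in moves, steps and waits
```

View pics/crops.png

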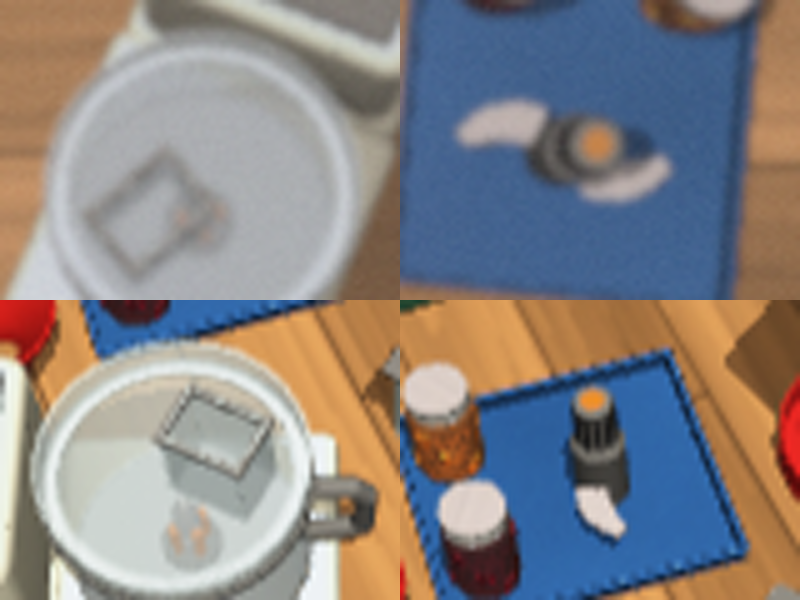

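Crops: the tube mouth corners show in both views, the knob's orange cap is at about (597,145) in the top crop, and the spindle teeth show through the lid. I'll cache the calibration and rerun.

```bash
sed -i 's/^def cam(n):/import functools\n@functools.lru_cache\ndef cam(n):/' h.py
python3 - <<'E'
from h import *
a=np.load("top0.npz"); p=a["p"]; d=a["d"]; W=cloud("top",d)
s=np.load("scene0.npz"); Ws=cloud("scene",s["d"])
hsv=cv2.cvtColor(p,cv2.COLOR_RGB2HSV); hs=cv2.cvtColor(s["p"],cv2.COLOR_RGB2HSV)
def rect(m,z,nm):
    n,l,st,c=cv2.connectedComponentsWithStats(m.astype(np.uint8)); k=1+st[1:,4].argmax()
    v,u=np.where(l==k); P=np.array([ray("top",x,y,z)[:2] for x,y in zip(u,v)])
    print(nm,cv2.minAreaRect((P*1000).astype(np.float32)),st[k,4])
zz=W[:,:,2]; sub=np.zeros((384,512),bool)
sub[150:232,110:196]=1; rect(sub&(zz>.01)&(zz<.04),.02,"board")
sub[:]=0; sub[140:232,318:402]=1; rect(sub&(hsv[:,:,0]>100)&(hsv[:,:,0]<125)&(hsv[:,:,1]>100),.012,"tray")
for nm,WW in (("top",W),("scene",Ws)):
    z=WW[:,:,2]
    m=(z>.205)&(z<.217)&(abs(WW[:,:,1]+.07)<.2)&(WW[:,:,0]>.55)
    if m.sum(): print(nm,"tower",cv2.minAreaRect((WW[m][:,:2]*1000).astype(np.float32)),m.sum())
for u,v in [(267,138),(257,143),(364,193),(285,85),(150,190),(200,240),(300,240)]: print(u,v,W[v,u].round(4))
print("z hist",np.histogram(zz[110:170,235:300],bins=np.arange(0,.32,.02))[0],np.histogram(Ws[170:230,180:230,2],bins=np.arange(0,.32,.02))[0])
# tube corners, both views
for n,C in (("top",[(165,150),(88,213),(135,275),(212,212)]),("scene",[(193,88),(275,125),(250,170),(160,137)])):
    off=(227,100) if n=="top" else (170,165)
    P=np.array([ray(n,off[0]+x/5,off[1]+y/5,.275)[:2] for x,y in C]); print(n,"tube",P.round(4).tolist(),P.mean(0), np.linalg.norm(np.diff(P,axis=0),axis=1))
# bowl/lid outer circle in top crop
for cx,cy in [(202,190)]: print("lidtop c",ray("top",227+cx/5,100+cy/5,.2))
# orange knob cap
for n,h,(x0,x1,y0,y1) in (("top",hsv,(350,380,180,208)),("scene",hs,(205,235,120,150))):
    m=np.zeros((384,512),bool); m[y0:y1,x0:x1]=1; m&=(h[:,:,0]>8)&(h[:,:,0]<22)&(h[:,:,1]>120)
    m=m&(cloud(n,d if n=="top" else s["d"])[:,:,2]>.08)
    v,u=np.where(m); print(n,"knob",len(u),u.mean(),v.mean(),ray(n,u.mean(),v.mean(),.129), cloud(n,d if n=="top" else s["d"])[m].mean(0))
E
```

```text
board ((478.387451171875, 366.13067626953125), (241.63043212890625, 238.35040283203125), 89.56062316894531) 4525
tray ((492.49493408203125, -370.57952880859375), (239.35772705078125, 267.0131530761719), 83.53653717041016) 3658
top tower ((698.017578125, -65.43110656738281), (195.45059204101562, 315.2796630859375), 67.92195892333984) 1712
scene tower ((703.8858032226562, -60.47761535644531), (182.0975799560547, 319.0514221191406), 65.17913818359375) 1206
267 138 [ 0.6208 -0.0391  0.2761]
257 143 [ 0.6188 -0.0085  0.1967]
364 193 [ 0.4608 -0.3573  0.1311]
285 85 [ 0.7999 -0.0984  0.2088]
150 190 [0.4828 0.3725 0.0265]
200 240 [0.3041 0.1992 0.0011]
300 240 [ 0.3015 -0.157   0.0004]
z hist [ 136   13  310    7   10   11   17   26   65 1196 1707   46   38  154
    6] [ 217   24  108   25   41   71   88    8  112  641 1158   95  108  173
    1]
top tube [[0.6452, -0.0184], [0.6078, 0.0279], [0.5703, 0.0001], [0.6076, -0.0462]] [ 0.60774326 -0.00916518] [0.05954815 0.04667334 0.05944393]
scene tube [[0.614, -0.0424], [0.5743, 0.008], [0.6028, 0.0329], [0.6482, -0.0159]] [ 0.60982847 -0.00435492] [0.064161   0.03780315 0.06663453]
lidtop c [ 0.63382021 -0.0414834   0.2       ]
top knob 19 364.1578947368421 193.1578947368421 [ 0.46034321 -0.35825356  0.129     ] [ 0.4603342  -0.3581917   0.12927615]
scene knob 18 217.22222222222223 128.44444444444446 [ 0.46349857 -0.36719298  0.129     ] [ 0.49396893 -0.25489637  0.26134264]
```

```bash
python3 - <<'E'
from h import *
P=[]
for n in("top","scene"):
    a=np.load(n+"0.npz"); W=cloud(n,a["d"]); m=(W[:,:,2]>.258)&(W[:,:,2]<.29)&(np.hypot(W[:,:,0]-.608,W[:,:,1]+.008)<.05)
    Q=W[m]; P.append(Q); print(n,len(Q),Q.mean(0).round(4),cv2.minAreaRect((Q[:,:2]*1000).astype(np.float32)))
print("knob scene",ray("scene",218.4,130.6,.129))
yaw=np.radians(38.5); c=np.array([.609,-.007])
for k in (0,np.pi):
    print(k,[None if q is None else np.round(q,1) for q in (robot.ik([*c,z],down(yaw+k)) for z in(.40,.23))],
      [None if q is None else np.round(q,1) for q in (robot.ik([.437,.375,z],down(yaw+k+np.radians(38))) for z in(.23,.087))],
      [None if q is None else np.round(q,1) for q in (robot.ik([.634,-.0415,z],down(k)) for z in(.43,.17))])
E
```

```text
top 166 [ 0.6097 -0.0074  0.2734] ((609.1544189453125, -7.780311584472656), (50.03094482421875, 67.37791442871094), 39.735836029052734)
scene 184 [ 0.6149 -0.0075  0.2713] ((614.9424438476562, -7.5894012451171875), (50.62467956542969, 68.30265808105469), 39.328521728515625)
knob scene [ 0.46336837 -0.35416965  0.129     ]
0 [array([  17.7,   11. ,   13.2,    0. ,  -92.2, -159.2]), array([  17.7,   13.3,   -5.2,    0. ,  -71.5, -159.2])] [array([  60.1,   10.1,   -9.2,    0. ,  -70.6, -163.6]), array([  60.1,   16.8,  -20.4,    0. ,  -52.8, -163.6])] [array([ 13.8,  14. ,  20.8,   0. , -96.8, 166.2]), array([ 13.8,  17.9,  -6.9,   0. , -65.3, 166.2])]
3.141592653589793 [array([ 17.7,  11. ,  13.2,   0. , -92.2,  20.8]), array([ 17.7,  13.3,  -5.2,   0. , -71.5,  20.8])] [array([ 60.1,  10.1,  -9.2,   0. , -70.6,  16.4]), array([ 60.1,  16.8, -20.4,   0. , -52.8,  16.4])] [array([ 13.8,  14. ,  20.8,   0. , -96.8, -13.8]), array([ 13.8,  17.9,  -6.9,   0. , -65.3, -13.8])]
```

```bash
python3 - <<'E'
from h import *
yaw=np.radians(39.5+180); c=np.array([.612,-.0077])
p=robot.read_position(); robot.servo_line([p[0],p[1],.38],speed=.25)
robot.goto([*c,.38],down(yaw)); robot.servo_line([*c,.222],speed=.15)
print("F",np.round(robot.read_force(),1)); robot.move_gripper(0.0)
print("grip",robot.read_grip_width()*88,robot.read_finger_force(),robot.read_force())
robot.servo_line([*c,.25],speed=.05); print("F",np.round(robot.read_force(),1),np.round(robot.read_ft_torque(),2))
robot.servo_line([*c,.37],speed=.12); print(robot.read_t(),np.round(robot.read_force(),1),robot.read_grip_width()*88)
for n in("scene","top"):
    p,d=robot.grab_frame(n); np.savez(f"{n}1.npz",p=p,d=d)
    cv2.imwrite(f"pics/{n}1.png",cv2.resize(p[:,:,::-1],(800,600)))
E
```

```text
F [ 0.  -0.4  0.2]
grip 46.21800176842216 29.99138653278351 [-0.02054878 -0.61201624 -0.18580696]
F [ 0.8 -0.5 -4.3] [0.08 0.23 0.01]
7.4667 [ 0.  -0.3 -2.4] 45.9747900590746
```

View pics/scene1.png

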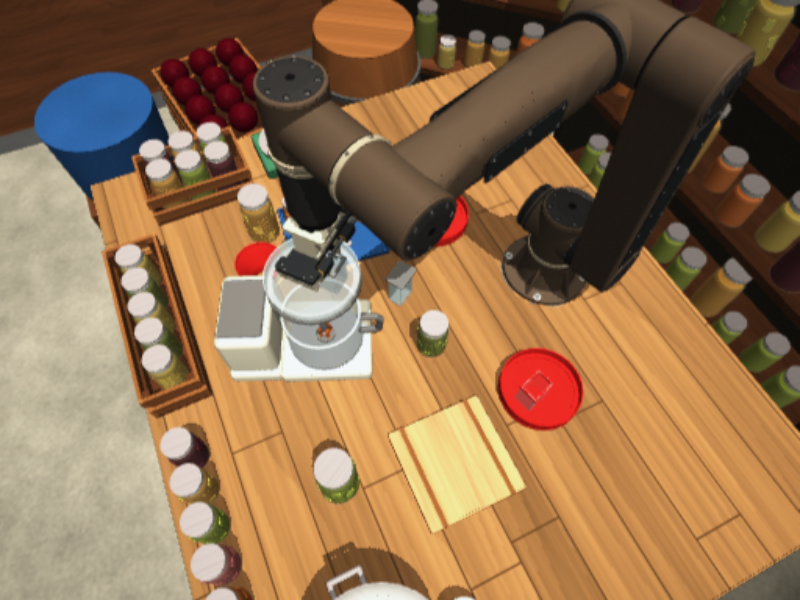

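The lid is held level above the bowl at about (312,280), and nothing else has moved. Next I'll place it.

```bash
python3 - <<'E'
from h import *
yaw=np.radians(257.5); c=np.array([.437,.375])
robot.goto([*c,.30],down(yaw)); robot.servo_line([*c,.092],speed=.12); robot.dwell(.2)
f0=robot.read_force()[2]; print("f0",f0)
z=.092
while z>.074:
    z-=.002; robot.servo_line([*c,z],speed=.03); f=robot.read_force()[2]
    print(round(z,3),round(f-f0,2))
    if f-f0>4: break
robot.move_gripper(.85); robot.dwell(.3); print("fing",robot.read_finger_force(),robot.read_t())
robot.servo_line([*c,.25],speed=.2)
robot.goto([.40,-.10,.42],down(np.radians(180)))
for n in("scene","top"):
    p,d=robot.grab_frame(n); np.savez(f"{n}2.npz",p=p,d=d)
    W=cloud(n,d); m=(W[:,:,2]>.045)&(W[:,:,2]<.07)&(np.hypot(W[:,:,0]-.478,W[:,:,1]-.366)<.13)
    print(n,"lid",m.sum(),cv2.minEnclosingCircle((W[m][:,:2]*1000).astype(np.float32)),W[m][:,2].mean())
    m&=1>0; A=np.c_[W[m][:,:2]-[.478,.366],np.ones(m.sum())]; print(np.linalg.lstsq(A,W[m][:,2],rcond=None)[0])
s=np.load("scene2.npz")["p"]; t=np.load("top2.npz")["p"]
im=np.hstack([cv2.resize(s[180:230,180:230],(400,400),interpolation=cv2.INTER_CUBIC),cv2.resize(t[110:170,237:297],(400,400),interpolation=cv2.INTER_CUBIC)])
cv2.imwrite("pics/spin.png",im[:,:,::-1]); print(robot.read_t())
E
```

```text
f0 -2.292059038296236
0.09 -0.0
0.088 -0.29
0.086 0.59
0.084 -0.71
0.082 0.42
0.08 0.46
0.078 6.78
fing 0.0 13.9833
scene lid 2305 ((481.46575927734375, 365.20489501953125), 101.5986328125) 0.05748976971855806
[-0.00289416 -0.002656    0.05753664]
top lid 2367 ((475.5842590332031, 365.70660400390625), 101.81924438476562) 0.057996463502510295
[-0.00299218  0.00054686  0.05800261]
16.925
```

View pics/spin.png

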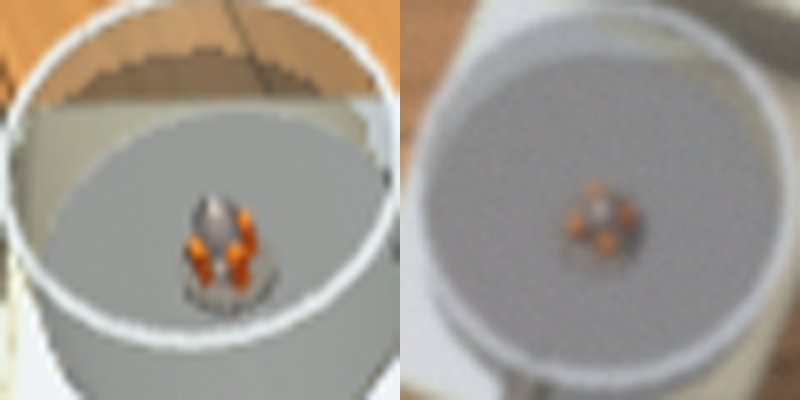

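The lid lies flat on the board, centre within about 4 mm. The spindle's teeth are clear: in the right-hand crop their tops are at (597,187), (627,215), (605,243) and (573,223), so the spindle yaw is about 8° mod 90. Next I'll centre the gripper on the knob with two crossed grasps, then image again for the camera bias.

```bash
python3 - <<'E'
from h import *
c=np.array([.462,-.356]); D=lambda a:down(np.radians(a))
robot.goto([*c,.25],D(90)); robot.move_gripper(.75)
robot.servo_line([*c,.092],speed=.12); print("F",np.round(robot.read_force(),1))
robot.move_gripper(0.); print(robot.read_grip_width()*88); robot.move_gripper(.75)
robot.servo_line([*c,.15],speed=.15); robot.servo_line([*c,.15],D(180),speed=.15); robot.servo_line([*c,.092],speed=.12)
print("F",np.round(robot.read_force(),1)); robot.move_gripper(0.); print(robot.read_grip_width()*88); robot.move_gripper(.75)
print(robot.read_position(),robot.read_t())
robot.servo_line([*c,.2],speed=.2); robot.goto([.35,-.05,.42],D(180))
for n in("scene","top"):
    p,d=robot.grab_frame(n); np.savez(f"{n}3.npz",p=p,d=d)
print(robot.read_t())
E
cat >m.py <<'E'
from h import *
ims=[]
for n in("scene","top"):
    a=np.load(n+"3.npz"); p,d=a["p"],a["d"]; W=cloud(n,d); h=cv2.cvtColor(p,cv2.COLOR_RGB2HSV)
    org=(h[:,:,0]>5)&(h[:,:,0]<22)&(h[:,:,1]>110)
    def cen(P,r,z):
        u0,v0=proj(n,P)[0]; v,u=np.mgrid[:384,:512]; m=org&(np.hypot(u-u0,v-v0)<r); print("  n",m.sum(),end=" ")
        return np.array([u[m].mean(),v[m].mean()]),m
    k,m=cen([.462,-.356,.129],6,0); kz=ray(n,*k,.129); print(n,"knob",kz.round(4),"bias",(kz[:2]-[.462,-.356]).round(4))
    b=kz[:2]-[.462,-.356]
    m=(abs(W[:,:,2]-.2)<.35)&(W[:,:,2]>.108)&(np.hypot(W[:,:,0]-.634,W[:,:,1]+.04)<.03)
    if m.any(): print("  tip pts",m.sum(),W[m].mean(0).round(4),W[m][W[m][:,2].argmax()].round(4))
    m=(abs(W[:,:,2]-.175)<.012)&(np.hypot(W[:,:,0]-.634,W[:,:,1]+.04)<.115)
    Q=W[m][:,:2]; 
    from scipy.optimize import least_squares
    f=least_squares(lambda s:np.hypot(Q[:,0]-s[0],Q[:,1]-s[1])-.091,[.634,-.04],loss="soft_l1",f_scale=.003); print("  rim",len(Q),f.x.round(4),"corr",(f.x-b).round(4))
    u0,v0=proj(n,[.634,-.04,.1])[0]
    for nm,P in (("sp",[.634,-.04,.1]),("bl",[.462,-.356,.03])):
        u0,v0=np.round(proj(n,P)[0]).astype(int); r=15 if nm=="sp" else 28
        ims.append(cv2.resize(p[v0-r:v0+r,u0-r:u0+r],(300,300),interpolation=cv2.INTER_CUBIC)); print("  crop",nm,u0-r,v0-r,300/2/r)
    if n=="top":
        v,u=np.mgrid[:384,:512]; m=org&(np.hypot(u-proj(n,[.634,-.04,.1])[0][0],v-proj(n,[.634,-.04,.1])[0][1])<9); print("teeth centroid",ray(n,u[m].mean(),v[m].mean(),.1),m.sum())
cv2.imwrite("pics/m.png",np.vstack([np.hstack(ims[:2]),np.hstack(ims[2:])])[:,:,::-1])
E
python3 m.py
```

```text
F [-1.1  0.2 -0.1]
34.76736633532211
F [ 0.2  0.1 -0.7]
34.89021252129144
[ 0.46200349 -0.3559821   0.09198582] 25.625
27.875
  n 16 scene knob [ 0.4627 -0.3604  0.129 ] bias [ 0.0007 -0.0044]
  tip pts 23 [ 0.6417 -0.0367  0.1202] [ 0.6409 -0.0418  0.131 ]
  rim 348 [ 0.6412 -0.039 ] corr [ 0.6406 -0.0346]
  crop sp 194 193 10.0
  crop bl 192 116 5.357142857142857
  n 24 top knob [ 0.4599 -0.3577  0.129 ] bias [-0.0021 -0.0017]
  tip pts 30 [ 0.6346 -0.0399  0.1208] [ 0.6351 -0.0444  0.1347]
  rim 395 [ 0.636  -0.0405] corr [ 0.6381 -0.0388]
  crop sp 252 128 10.0
  crop bl 329 166 5.357142857142857
teeth centroid [ 0.62795307 -0.03741095  0.1       ] 5
```

View pics/m.png

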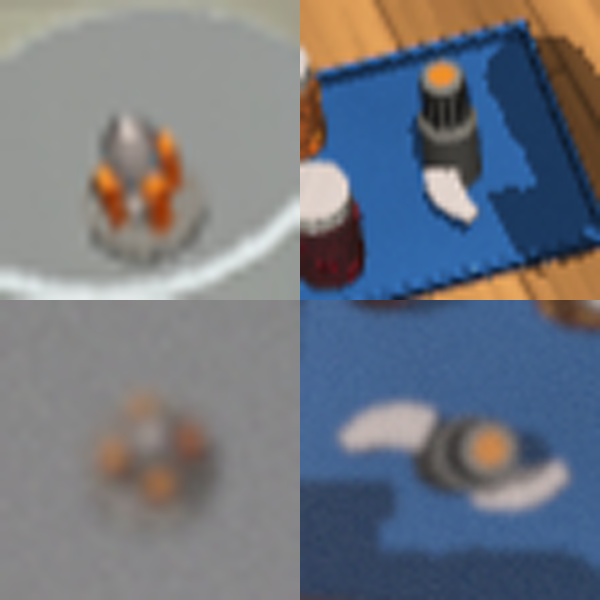

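```bash
python3 - <<'E'
from h import *
def o(x,y,u0,v0,s): return u0+x/s-.5,v0+y/s-.5
bs=ray("scene",*o(143,77,192,116,5.357),.129)[:2]-[.462,-.356]; bt=ray("top",*o(190,147,329,166,5.357),.129)[:2]-[.462,-.356]
print("bias",bs,bt)
ts=ray("scene",*o(127,116,194,193,10),.127)[:2]; tt=ray("top",*o(150,130,252,128,10),.127)[:2]
print("tip",ts,tt,"corr",ts-bs,tt-bt)
T=np.array([ray("top",*o(x,y,252,128,10),.1)[:2] for x,y in [(143,103),(190,143),(158,185),(112,157)]]); c=T.mean(0)
print("teeth",c,"corr",c-bt,"r",np.hypot(*(T-c).T),"ang",np.degrees(np.arctan2(*(T-c).T[::-1]))%90)
S=np.array([ray("scene",*o(x,y,194,193,10),.1)[:2] for x,y in [(167,140),(104,180),(156,185)]])
print("scene teeth opp mid",(S[0]+S[1])/2,"ang",[np.degrees(np.arctan2(*(S[i]-(S[0]+S[1])/2)[::-1]))%90 for i in range(3)])
# knives: white pixels in top, polar about the blade axis
a=np.load("top3.npz"); p=a["p"]; h=cv2.cvtColor(p,cv2.COLOR_RGB2HSV); u0,v0=proj("top",[.462,-.356,.03])[0]
v,u=np.mgrid[:384,:512]; m=(h[:,:,1]<60)&(h[:,:,2]>140)&(np.hypot(u-u0,v-v0)<27)
for z,sg in((.015,1),(.035,1),(.015,-1),(.035,-1)):
    P=np.array([ray("top",x,y,z)[:2] for x,y in zip(u[m],v[m])])-bt-[.462,-.356]
    P=P[P[:,1]*sg>0]; r=np.hypot(*P.T); an=np.degrees(np.arctan2(P[:,1],P[:,0]))
    print(z,sg,"rmax",r.max().round(4),[(q,an[(r>q/1e3)&(r<q/1e3+.01)].mean().round(0),(an[(r>q/1e3)&(r<q/1e3+.01)].min().round(0),an[(r>q/1e3)&(r<q/1e3+.01)].max().round(0))) for q in(25,35,45,55,65) if ((r>q/1e3)&(r<q/1e3+.01)).any()])
E
```

```text
bias [ 0.00067141 -0.00220507] [-0.00093799 -0.00164583]
tip [ 0.63852741 -0.04711179] [ 0.63805353 -0.03954834] corr [ 0.637856   -0.04490672] [ 0.63899152 -0.03790251]
teeth [ 0.63676547 -0.04010761] corr [ 0.63770346 -0.03846178] r [0.01519239 0.01331509 0.01314822 0.01350997] ang [ 9.37966882  5.25059046 10.18874464 13.99353915]
scene teeth opp mid [ 0.64006078 -0.04232899] ang [np.float64(11.763524850792066), np.float64(11.763524850792077), np.float64(13.450331853823542)]
0.015 1 rmax 0.0742 [(25, np.float64(52.0), (np.float64(22.0), np.float64(80.0))), (35, np.float64(57.0), (np.float64(29.0), np.float64(83.0))), (45, np.float64(63.0), (np.float64(41.0), np.float64(83.0))), (55, np.float64(71.0), (np.float64(52.0), np.float64(85.0))), (65, np.float64(77.0), (np.float64(66.0), np.float64(85.0)))]
0.035 1 rmax 0.0773 [(25, np.float64(57.0), (np.float64(29.0), np.float64(82.0))), (35, np.float64(59.0), (np.float64(34.0), np.float64(84.0))), (45, np.float64(66.0), (np.float64(46.0), np.float64(85.0))), (55, np.float64(72.0), (np.float64(55.0), np.float64(85.0))), (65, np.float64(77.0), (np.float64(63.0), np.float64(86.0)))]
0.015 -1 rmax 0.0776 [(25, np.float64(-146.0), (np.float64(-154.0), np.float64(-140.0))), (35, np.float64(-134.0), (np.float64(-151.0), np.float64(-116.0))), (45, np.float64(-122.0), (np.float64(-136.0), np.float64(-108.0))), (55, np.float64(-114.0), (np.float64(-126.0), np.float64(-102.0))), (65, np.float64(-105.0), (np.float64(-117.0), np.float64(-95.0)))]
0.035 -1 rmax 0.0727 [(25, np.float64(-149.0), (np.float64(-161.0), np.float64(-134.0))), (35, np.float64(-136.0), (np.float64(-158.0), np.float64(-118.0))), (45, np.float64(-122.0), (np.float64(-138.0), np.float64(-104.0))), (55, np.float64(-111.0), (np.float64(-127.0), np.float64(-96.0))), (65, np.float64(-105.0), (np.float64(-115.0), np.float64(-96.0)))]
```

Spindle is at about (0.6385,-0.039) with yaw about 10.5°. The blade yaw is roughly 30°, so I'll search by turning against light contact.

```bash
python3 - <<'E'
from h import *
D=lambda a:down(np.radians(a)); c=np.array([.462,-.356]); s=np.array([.6385,-.039]); a=178
robot.goto([*c,.2],D(180)); robot.servo_line([*c,.092],speed=.12); robot.move_gripper(0.); print(robot.read_grip_width()*88)
robot.servo_line([*c,.34],speed=.15); robot.goto([*s,.34],D(a)); robot.servo_line([*s,.24],speed=.12); robot.dwell(.3)
f0=np.array(robot.read_force()); print("t",robot.read_t(),"f0",f0.round(2))
z=.24
while z>.186:
    z-=.003; robot.servo_line([*s,z],speed=.05); f=np.array(robot.read_force())-f0
    if z<.225: print(round(z,3),f.round(1),s.round(4))
    if z<.215 and np.hypot(*f[:2])>1.2: s=s+f[:2]/np.hypot(*f[:2])*.0008
    if f[2]>3: break
print(robot.read_t(),robot.read_position())
E
```

```text
34.95600796437215
t 35.4417 f0 [ 0.92  0.27 -2.35]
0.225 [-0.3 -0.7  0.4] [ 0.6385 -0.039 ]
0.222 [-1.  -0.6  0.6] [ 0.6385 -0.039 ]
0.219 [-1.6 -0.4  0.6] [ 0.6385 -0.039 ]
0.216 [-1.3 -0.7  0.9] [ 0.6385 -0.039 ]
0.213 [-1.6 -0.5  0.8] [ 0.6385 -0.039 ]
0.21 [-1.   0.   0.1] [ 0.6377 -0.0392]
0.207 [-0.1 -0.8  1.2] [ 0.6377 -0.0392]
0.204 [-1.1  0.1  0.6] [ 0.6377 -0.0392]
0.201 [-0.8  0.9  0.8] [ 0.6377 -0.0392]
0.198 [-0.4 -0.4 -0.5] [ 0.6377 -0.0392]
0.195 [ 0.4 -0.6  0.5] [ 0.6377 -0.0392]
0.192 [-0.3  0.6  0.8] [ 0.6377 -0.0392]
0.189 [-0.1 -1.7 -1.1] [ 0.6377 -0.0392]
0.186 [-3.7  1.3  9.8] [ 0.6377 -0.04  ]
39.9417 [ 0.63847256 -0.04035937  0.1879614 ]
```

```bash
python3 - <<'E'
from h import *
D=lambda a:down(np.radians(a)); s=np.array([.638,-.0395]); f0=np.array([.92,.27,-2.35]); ok=0
robot.servo_line([*s,.187],speed=.03)
for a in range(175,128,-3):
    robot.servo_line([*s,.1865],D(a),speed=.05); f=np.array(robot.read_force())-f0; z=robot.read_position()[2]
    print(a,f.round(1),round(z,4),round(robot.read_t(),1))
    if f[2]<1.2 and z<.1875:
        robot.servo_line([*s,.182],speed=.03); f=np.array(robot.read_force())-f0; z=robot.read_position()[2]; print("  try",f.round(1),round(z,4))
        if f[2]<4 and z<.184: ok=1; break
        robot.servo_line([*s,.1865],speed=.05)
print(ok,robot.read_t())
E
```

```text
175 [-2.9 -0.4  9.9] 0.1879 40.4
172 [-1.8  0.3 10.1] 0.1879 40.7
169 [-1.7 -0.5  9.5] 0.1879 40.9
166 [-1.1  0.4  9.3] 0.1878 41.2
163 [-1.7 -1.1  9.3] 0.1878 41.4
160 [-1.1 -1.1  8.3] 0.1877 41.7
157 [-2.2 -1.1  7.7] 0.1875 41.9
154 [-0.3 -0.7  7.7] 0.1871 42.2
151 [-1.7 -1.1  6.9] 0.1869 42.4
148 [-0.3 -0.9  1.3] 0.1858 42.7
145 [ 0.1 -1.5 -0.7] 0.1858 42.9
  try [-0.1 -1.2 -0.3] 0.1815
1 43.2417
```

```bash
python3 - <<'E'
from h import *
D=lambda a:down(np.radians(a)); s=np.array([.638,-.0395]); f0=np.array([.92,.27,-2.35])
robot.servo_line([*s,.180],D(142),speed=.03); print(np.round(robot.read_ft_torque(),2))
z=.18
while z>.147:
    z-=.003; robot.servo_line([*s,z],speed=.05); f=np.array(robot.read_force())-f0; print(round(z,3),f.round(1),round(robot.read_position()[2],4),np.round(robot.read_ft_torque()[2],2))
    if np.hypot(*f[:2])>2: s=s+f[:2]/np.hypot(*f[:2])*.0007
    if f[2]>22: break
print(robot.read_t(),robot.read_position(),s)
E
```

```text
[-0.46 -0.65  0.02]
0.177 [ 1.4 -0.5 -0.1] 0.1769 0.01
0.174 [ 1.  -0.5  0.2] 0.1738 0.09
0.171 [ 0.3 -1.1  3.4] 0.1712 0.01
0.168 [ 2.1 -0.5  3.6] 0.1683 -0.01
0.165 [ 0.6 -1.4  0.9] 0.1645 -0.0
0.162 [ 1.2 -1.1  1.6] 0.1617 -0.0
0.159 [ 0.9 -1.9  3.1] 0.1587 0.04
0.156 [-0.1 -1.   1.2] 0.1556 -0.02
0.153 [-1.   1.4  8.8] 0.1541 -0.03
0.15 [-4.   2.4 22.4] 0.1537 0.02
45.9917 [ 0.64086452 -0.03991624  0.15372888] [ 0.63838055 -0.03992751]
```

```bash
python3 - <<'E'
from h import *
D=lambda a:down(np.radians(a)); s=[.6388,-.0397]
robot.servo_line([*s,.1535],speed=.03); robot.move_gripper(.8); robot.dwell(.2); print(robot.read_finger_force())
robot.servo_line([*s,.35],speed=.2); robot.goto([.38,-.05,.42],D(180)); robot.dwell(.3)
ims=[]
for n in("scene","top"):
    p,d=robot.grab_frame(n); W=cloud(n,d); u0,v0=np.round(proj(n,[*s,.19])[0]).astype(int)
    ims.append(cv2.resize(p[v0-30:v0+30,u0-30:u0+30],(300,300)))
    m=(np.hypot(W[:,:,0]-s[0],W[:,:,1]-s[1])<.02)&(W[:,:,2]>.17)&(W[:,:,2]<.25); print(n,m.sum(),np.median(W[m],0))
    m=(W[:,:,2]>.045)&(W[:,:,2]<.07)&(np.hypot(W[:,:,0]-.478,W[:,:,1]-.366)<.13); print(cv2.minEnclosingCircle((W[m][:,:2]*1000).astype(np.float32)),W[m][:,2].mean())
cv2.imwrite("pics/end.png",np.hstack(ims)[:,:,::-1]); print(robot.read_t(),robot.read_position())
E
```

```text
0.0
scene 91 [ 0.64108471 -0.03611864  0.19060046]
((481.2278137207031, 365.5918273925781), 101.419921875) 0.05750737454135188
top 95 [ 0.63503134 -0.04030661  0.19130287]
((475.32427978515625, 365.9385070800781), 101.59757995605469) 0.05783164089979497
49.825 [ 0.38038339 -0.04993578  0.41962938]
```

View pics/end.png

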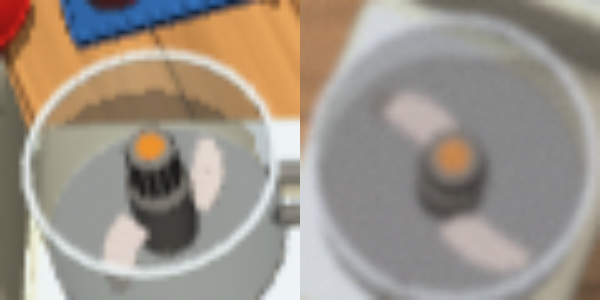

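The blade stands upright in the bowl with its knob top at z = 0.191 (fully home), at about (150,150) in the scene crop. The lid is still on the board.

```bash
python3 -c "
from rig import robot
print(robot.job_done())"
```

```text
the job is handed in; nothing more can be done
None
```

I handed the job in at about 50 s: the lid lies flat on the board, tube up, and the blade is meshed and fully home on the spindle and released; the hand-in call returned no verdict.

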